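# Unfold the crank handle and clamp the well plate

### The arm

A 6-joint arm with a two-finger parallel gripper is mounted at the origin on the work surface. World frame = base frame: x ahead of the robot, y to its left, z up, the work surface at z = 0. Lengths are in m, angles in rad, forces in N, time in s.
With the tool pointing down it reaches from about 0.3 to 0.85 m from the base axis. Payload 4.2 kg.
Tool frame: the origin (TCP) lies midway between the tips of the shut fingers; the grasp point (between the pads) lies 19 mm behind it; z points along the fingers, y is the line along which they close (so a half turn about z gives the same grasp; the last joint's range is limited). The gripper opens to 91 mm and grips with 3 to 60 N. Pads are 32 mm wide; open, the fingers measure 118 mm over their backs; the gripper's body (76 mm by 178 mm) begins 60 mm behind the grasp point.
Start: joints at [-1.365, 0.32, 1.565, -0, 1.257, -0.02], TCP at [0.129, -0.56, 0.214] pointing down, gripper open.
Joint ranges: [-3.11, 3.11], [-0.84, 2.01], [0.21, 2.61], [-1.34, 4.49], [0.05, 2.63], [-2.56, 2.56]. Speed limits (rad/s): [2.57, 2.57, 3.14, 3.14, 3.14, 3.14].

### API

Orientations are given as a 3x3 rotation matrix whose columns are the frame's x, y, z axes.
In Python, from plant import * gives the robot as it stands.
- The arm moves only by the tool drive_tool, never from a script. Its argument "commands" is one flat list of numbers, 7 for each row, row after row: the gripper command: -1 is shut, 1 is fully open, values between are in proportion, then the shift along the world's x, y, z in cm, then the turn, a rotation vector about the world's x, y, z in rad. In form: [jaw, x, y, z, rx, ry, rz, jaw, x, y, z, rx, ry, rz, ...]. A call has 1 to 12 rows; each row is the pose to reach, as a shift and turn from the pose commanded when the call began; what a row does not reach only later rows make up. A row lasts 1/12 s, in which the tool goes at most 41.7 mm and 7.16 degrees, less where a joint would pass 70% of its speed; a pose out of reach is approached as far as the arm can. A call with a gripper value outside its range is refused whole. The fingers move at their own pace and stop on an object; "grip_force" is the grip in N (left out, the last holds). Time passes only in rows, so rows that repeat a pose let the fingers close. It gives the time, the measured TCP pose, the force, the opening and the grip force at its end, in the units of the state.
- read_state(): the state, without advancing time (a new reading comes with each control period).
- snapshot(name): name is "scene" or "side" or "wrist"; returns a dict with "frame" (480x640x3 uint8, blue, green, red), "fx", "fy", "cx", "cy" (pixels), "rvec" (rotation vector, rad) and "tvec" (3), from world to camera coordinates, as OpenCV has them. Camera axes: x right, y down, z forward; pixel columns grow to the right and rows downward; lengths in m; the calibration is good to about 2 mm. The wrist camera is an equidistant fisheye: a pixel r from the principal point sees the ray r / f radians off the axis. A picture is of the moment at which its call begins. There is no depth.
- finish_job(): hands the job in; it is judged then, once.
The state is a dict: "time_s": time; "joints": joint angles; "joint_velocities": joint speeds; "joint_efforts": joint torques, N m; "position": TCP position; "tool_rot": TCP orientation; "force": force on the tool from outside, world axes, zero at the start; "wrist_torque": the same for the moment, N m; "width": finger opening in m; "gripper_force": force on a finger pad.
Only numpy, scipy, OpenCV 4.12 (cv2) and the standard library are available. Lean on these libraries where they do the work, as an engineer would, in place of code of your own. Each camera call takes 0.05 s, during which the arm holds its last target. There are 200 camera calls.

### The job

Swing the folded red handle of the plate clamp's crank fully upright until it meets its stop, and only then turn the crank clockwise by that handle until the blue jaw has pushed the well plate against the rubber end stop and holds it firmly: feel for the load coming on and do not crush the plate. Leave the handle standing upright, let go, do not touch the plate or the jaw, and leave the other things on the bench where they are.

Things in the scene. Friction and masses are not known exactly. Their poses are not given: they have to be found in the camera images.
- machine: White hand-cranked plate clamp, screwed down. Origin on the bench under the vertical crank axis, z up; its +y is the way the jaw travels. Base 176 (x) by 385 mm (y), 22 high, from y=-75 to y=310 mm. White gearbox 116 by 110 mm round the origin, top at 95 mm, crank on top; beyond it in +y the plate nest.
- nest (a point): Centre of the nest floor, 30 mm above the bench, 180 mm from the crank axis along the machine's +y. Side guides up to 42 mm. At the far end an aluminium end stop with a black rubber pad, 62 mm high, adjustable: the pad's face is 50 to 72 mm beyond this point. The pad yields about 1 mm per 8 N.
- crank (a joint): Crank angle, rad, 0 to 4.1, positive clockwise from above, which drives the jaw to the plate, 25 mm per rad. At q the arm points from the hub along the machine's x axis turned by -q about z. Starts 0 to 1.0; clamps at about 2.4 to 3.4. Friction about 0.45 N m (7 N at the raised handle, 65 mm from the axis); stays where it is left.
- crank_hub (a point): On the crank axis, at the top face of the crank arm (113 mm above the bench). The arm is a flat steel bar 13 mm wide and 8 mm thick, running from 19 mm behind the axis to 73 mm in front of it; the hub below it is 30 mm in diameter.
- handle_pivot (a point): Centre of the handle's hinge pin at the crank arm's outer end: 65 mm from the crank axis, 127 mm above the bench. The pin is level and square to the arm. A hand that grips the handle tightly and turns with the crank carries part of the cranking load as a twist about the vertical, so heed force and moment together.
- fold (a joint): Handle hinge angle, rad: 0 folded (handle level over the arm, pointing from the pin back to the hub and 13 mm past the axis), 1.57 fully upright (rigid stop), the working position. Starts 0 to 0.2. Stiff, 0.28 N m of friction (5 N at 55 mm from the pin); stays where it is left, but a strong push towards the hub folds it again.
- handle: Red round grip, 20 mm in diameter and 62 mm long, from 16 to 78 mm from the hinge pin, wider than the arm under it. Origin at the hinge pin; the grip runs along its -x axis. Its underside lies 4 mm above the arm when folded, so fingers can take it across from above and reach down beside the arm. Smooth: it slips and turns a little between gripping pads.
- handle_tip (a point): Centre of the handle's free end, 78 mm from the hinge pin.
- jaw: Blue jaw, 104 (x) by 12 (y) by 30 mm, 34 to 64 mm above the bench. Origin on the bench below its pushing face; pushes along +y. At crank 0 the face is 85 mm from the crank axis. Each N at the jaw adds 0.38 N at the handle: firm, 15 to 20 N, feels as 6 N more than free turning. Under 6 N is loose, over 40 N (15 N more) crushes the plate. Let go, the gears hold up to 18 N.
- plate: White deep-well plate, 128 mm (x) by 85.5 mm (y) by 40 mm high, 0.18 to 0.35 kg, loose in the nest with about 2 mm of play to each side guide, ahead of the jaw. Origin at the centre of its underside. Not to be touched by hand.
- amber_bottle: Amber bottle, 72 mm in diameter, 130 mm high, a bystander. Origin at the centre of its foot.
- tip_box: Blue pipette tip box with clear lid, 80 by 100 mm, 63 mm high, a bystander. Origin at the centre of its underside.
- beaker: White beaker, 70 mm in diameter, 80 mm high, a bystander. Origin at the centre of its foot.

How it is judged:
By the outcome, as a careful person would: the job done as asked, in the order asked, and still so for the second after the job is handed in, with the robot touching nothing.
It also fails if it takes over 72 s, if anything falls off the work surface, if the arm or the gripper's body presses on something with over 40 N, if the wrist force passes 120 N, or if a joint passes its speed limit or range.

## Working session

There is one attempt and no reset: what is moved stays moved. The work goes in short steps, Python scripts to look and compute and a tool call to move; the robot and the scene stay as the last step left them, time stands still between calls to the robot, and variables do not carry over. Pictures are saved under pics/ and viewed, at most 10 in all, crops included, and the job is handed in when it is done.

Besides the shell and the picture viewer there is one more tool, called after "Call:" as name(argument=value, ...) on one line, values as JSON. drive_tool: Moves the arm, as the interface text tells. Its arguments: {"type":"object","properties":{"commands":{"type":"array"},"grip_force":{"type":"number"}},"required":["commands"]}

```bash
mkdir -p pics; cat > h.py <<'E'
from plant import *
import numpy as np, cv2
def ray(s,u,v,fish=False):
    R=cv2.Rodrigues(np.array(s["rvec"],float))[0];t=np.array(s["tvec"],float).ravel()
    x=(u-s["cx"])/s["fx"];y=(v-s["cy"])/s["fy"]
    if fish:
        r=np.hypot(x,y);d=np.array([np.sin(r)*x/max(r,1e-9),np.sin(r)*y/max(r,1e-9),np.cos(r)])
    else: d=np.array([x,y,1.])
    return -R.T@t, R.T@d/np.linalg.norm(d)
def onz(s,u,v,z,fish=False):
    c,d=ray(s,u,v,fish);return c+d*(z-c[2])/d[2]
def tri(a,b):
    (c1,d1),(c2,d2)=a,b
    k=np.linalg.lstsq(np.c_[d1,-d2],c2-c1,rcond=None)[0]
    p,q=c1+k[0]*d1,c2+k[1]*d2
    return (p+q)/2,np.linalg.norm(p-q)
E
python3 - <<'E'
from h import *
S={n:snapshot(n) for n in("scene","side")}
for n,s in S.items():
    cv2.imwrite(f"pics/{n}0.png",s["frame"])
    c,d=ray(s,s["cx"],s["cy"]);print(n,c.round(3),d.round(3),s["fx"])
    f=s["frame"];hsv=cv2.cvtColor(f,cv2.COLOR_BGR2HSV);h,sa,v=cv2.split(hsv)
    for nm,m in(("red",((h<8)|(h>172))&(sa>130)&(v>60)),("blue",(h>95)&(h<130)&(sa>120)&(v>50))):
        k,l,st,ce=cv2.connectedComponentsWithStats(m.astype(np.uint8))
        for i in range(1,k):
            if st[i,4]>40: print(n,nm,st[i],ce[i].round(1))
print(read_state()["force"])
E
```

```text
scene [ 0.966 -0.553  0.638] [-0.513  0.592 -0.622] 442.02740062516403
scene red [352 202  16  27 208] [359.6 213.8]
scene blue [375 216  29  20  53] [392.5 227.9]
scene blue [ 150  341   81   64 1440] [195.  379.6]
side [ 0.183 -0.557  0.778] [ 0.397  0.521 -0.756] 524.3395602769353
side red [266 174  35  13 301] [283.2 180.2]
side blue [315   0  29  17 269] [333.5   5.5]
side blue [213  19  26  19 268] [225.4  27.9]
side blue [231 177  33  14  69] [246.  183.1]
side blue [ 580  346   60   94 2638] [615.  391.8]
side blue [ 370  380   80   48 1020] [402.8 404.7]
[-0.14210633 -0.25695716 -0.21015706]
```

View pics/scene0.png

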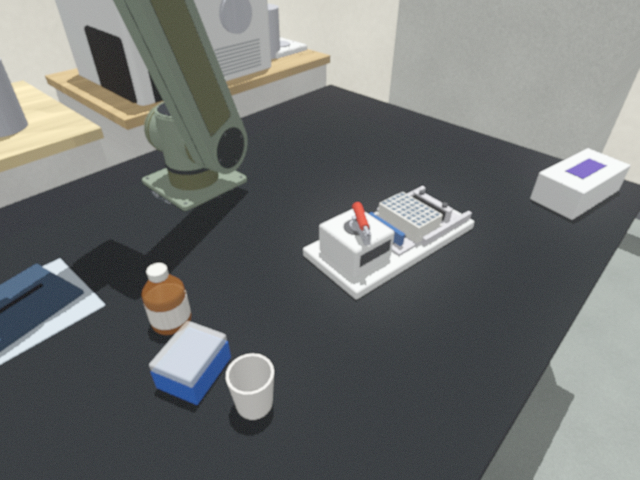

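View pics/side0.png

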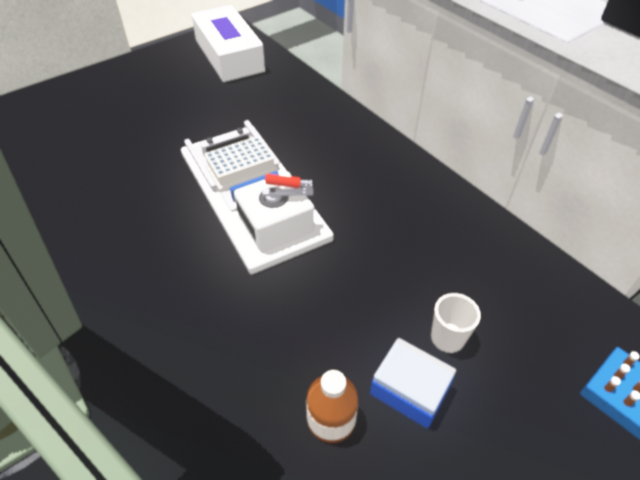

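The scene view shows the clamp at about (385,235), with the red handle from (356,204) to (366,229). The side view shows the clamp at about (255,195), with the handle from (266,178) to (300,184) and the arm end at about (310,187). The bottle, tip box and beaker are well away from the clamp.

```bash
python3 - <<'E'
from h import *
a=snapshot("scene");b=snapshot("side")
P=lambda p,q:tri(ray(a,*p),ray(b,*q))
print("tip",P((357,205),(267,179)));print("root",P((365,227),(299,183)));print("cen",P((359.6,213.8),(283.2,180.2)))
for n,c in (("FL",(252,267)),("FR",(331,236)),("BL",(183,150)),("BR",(248,124))): print(n,onz(b,*c,.02).round(3))
for n,c in (("near",(357,290)),("left",(305,253)),("right",(474,222))): print(n,onz(a,*c,.02).round(3))
m=cv2.resize(b["frame"][110:290,160:350],None,fx=3,fy=3,interpolation=cv2.INTER_CUBIC);cv2.imwrite("pics/sidec.png",m)
w=snapshot("wrist");c,d=ray(w,w["cx"],w["cy"],True);print("wrist cam",c,d,w["fx"],read_state()["tool_rot"])
E
```

```text
tip (array([0.52864054, 0.04237456, 0.13980803]), np.float64(0.0038590644819820144))
root (array([0.57537385, 0.01020117, 0.12691851]), np.float64(0.002627756508017532))
cen (array([0.55042635, 0.02338344, 0.13865795]), np.float64(0.0036329687061630533))
FL [ 0.441 -0.026  0.02 ]
FR [ 0.602 -0.054  0.02 ]
BL [0.496 0.343 0.02 ]
BR [0.661 0.335 0.02 ]
near [ 0.608 -0.044  0.02 ]
left [ 0.455 -0.032  0.02 ]
right [0.672 0.324 0.02 ]
wrist cam [ 0.2050407  -0.54226398  0.38423713] [-0.27148929 -0.06038088 -0.96054553] 371.64829954431775 [[ 9.74609563e-01  2.23911049e-01 -2.02657554e-04]
 [ 2.23911140e-01 -9.74609234e-01  8.01034595e-04]
 [-1.81514265e-05 -8.26073260e-04 -9.99999659e-01]]
```

View pics/sidec.png

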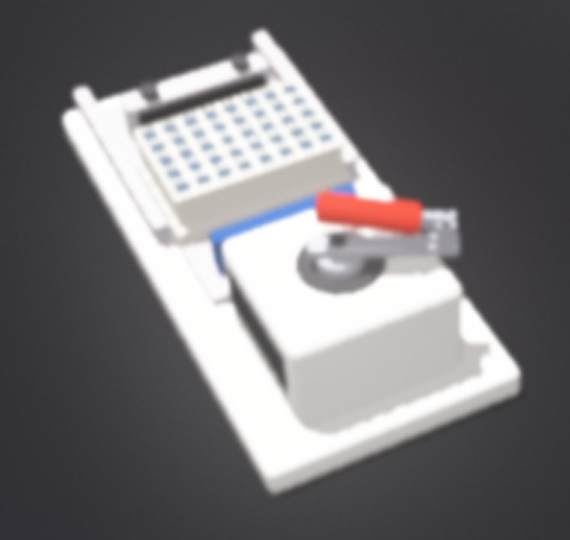

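Call:
drive_tool(commands=[1, 3, 4.2, 2, 0, 0, 0.1, 1, 6, 8.4, 4, 0, 0, 0.2, 1, 9, 12.6, 6, 0, 0, 0.3, 1, 12, 16.8, 8, 0, 0, 0.4, 1, 14.5, 20, 9, 0, 0, 0.5, 1, 17, 23.5, 9, 0, 0, 0.6, 1, 19.5, 27, 9, 0, 0, 0.7, 1, 22, 30.5, 9, 0, 0, 0.8, 1, 24.5, 34, 9, 0, 0, 0.9, 1, 27, 37.5, 9, 0, 0, 1.0, 1, 29.5, 41, 9, 0, 0, 1.1, 1, 32, 44.5, 9, 0, 0, 1.2])

```text
time_s: 1.25
position: [0.4131, -0.1642, 0.3039]
tool_rot: [[0.14, 0.99, 0.001], [0.99, -0.14, -0.0], [-0.0, 0.001, -1.0]]
force: [1.4, -0.1, -0.1]
width: 0.0916
gripper_force: 0.0
```

Call:
drive_tool(commands=[1, 1.5, 2.2, 0, 0, 0, 0.1, 1, 3, 4.4, 0, 0, 0, 0.2, 1, 4.5, 6.6, 0, 0, 0, 0.3, 1, 6, 8.8, 0, 0, 0, 0.4, 1, 7.5, 11, 0, 0, 0, 0.5, 1, 9, 13.2, 0, 0, 0, 0.6, 1, 10.5, 15.4, 0, 0, 0, 0.7, 1, 12, 17, 0, 0, 0, 0.8, 1, 13.2, 18.5, 0, 0, 0, 0.9, 1, 13.7, 19, 0, 0, 0, 1.0, 1, 13.7, 19, 0, 0, 0, 1.1, 1, 13.7, 19, 0, 0, 0, 1.1])

```text
time_s: 2.25
position: [0.5496, 0.0244, 0.3031]
tool_rot: [[-0.818, 0.575, -0.001], [0.575, 0.818, -0.0], [0.001, -0.001, -1.0]]
force: [0.1, 0.5, -0.0]
width: 0.0912
gripper_force: 0.0
```

```bash
python3 - <<'E'
from h import *
w=snapshot("wrist");f=w["frame"];cv2.imwrite("pics/w1.png",f)
s=read_state();print(np.round(s["position"],4),np.round(s["joints"],3),np.round(s["tool_rot"],3).tolist(),s["force"])
hsv=cv2.cvtColor(f,cv2.COLOR_BGR2HSV);h,sa,v=cv2.split(hsv)
m=(((h<8)|(h>172))&(sa>130)&(v>60)).astype(np.uint8)
k,l,st,ce=cv2.connectedComponentsWithStats(m)
for i in range(1,k):
    if st[i,4]>80:
        p=np.argwhere(l==i)[:,::-1].astype(np.float32);r=cv2.minAreaRect(p);print(st[i],r)
        b=cv2.boxPoints(r)
        for z in(.127,.135):print(z,[onz(w,*q,z,True).round(4)[:2].tolist() for q in b])
E
```

```text
[0.5494 0.024  0.3033] [ 0.023  0.238  1.457  0.     1.448 -0.931] [[-0.815, 0.579, -0.001], [0.579, 0.815, -0.0], [0.001, -0.0, -1.0]] [-0.59043149  0.84463564  0.12920946]
[ 311  187   22   65 1245] ((321.5, 219.0), (64.0, 21.0), 90.0)
0.127 [[0.5201, 0.0349], [0.5314, 0.051], [0.5833, 0.0151], [0.5715, -0.0018]]
0.135 [[0.5193, 0.0357], [0.5304, 0.0515], [0.5811, 0.0163], [0.5695, -0.0001]]
```

View pics/w1.png

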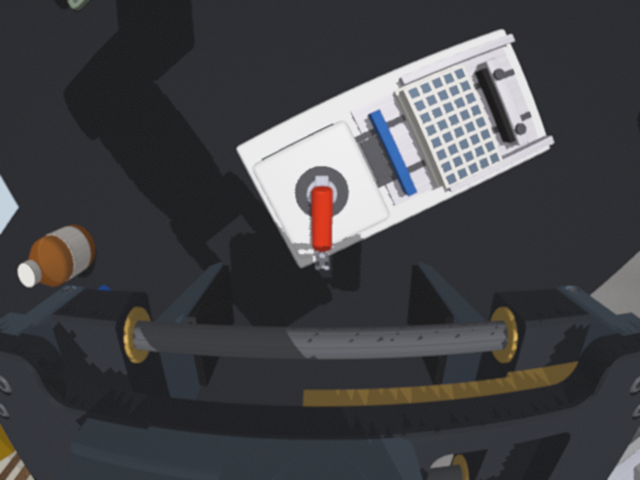

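The wrist view shows the red handle running straight up the image from (322,187) to (322,250), in line with the tool's x axis. The hub is at about (322,192), and the blue jaw and plate are clear of the fingers.

Call:
drive_tool(commands=[0.2, -0.3, 0.3, -3.5, 0, 0, 0, 0.2, -0.5, 0.6, -7, 0, 0, 0, 0.2, -0.5, 0.6, -10.5, 0, 0, 0, 0.2, -0.5, 0.6, -14, 0, 0, 0, 0.2, -0.5, 0.6, -16.5, 0, 0, 0, 0.2, -0.5, 0.6, -18, 0, 0, 0, 0.2, -0.5, 0.6, -19, 0, 0, 0, 0.2, -0.5, 0.6, -19, 0, 0, 0, 0.2, -0.5, 0.6, -19, 0, 0, 0], grip_force=15)

```text
time_s: 3.05
position: [0.5448, 0.0296, 0.114]
tool_rot: [[-0.815, 0.579, 0.001], [0.579, 0.815, 0.0], [-0.0, 0.0, -1.0]]
force: [1.1, -0.0, -0.2]
width: 0.055
gripper_force: 0.0
```

```bash
python3 - <<'E'
from h import *
w=snapshot("wrist");b=snapshot("side")
s=read_state();print(np.round(s["position"],4),s["force"],s["wrist_torque"])
a=cv2.resize(w["frame"][150:390,140:500],(720,480));c=cv2.resize(b["frame"][120:260,180:360],(0,0),fx=4,fy=4)
cv2.imwrite("pics/w2.png",a[:, :]);
E
```

```text
[0.5455 0.0298 0.115 ] [-0.11095516  0.27752575 -0.1722207 ] [ 0.07044475 -0.1215292   0.01481739]
```

View pics/w2.png

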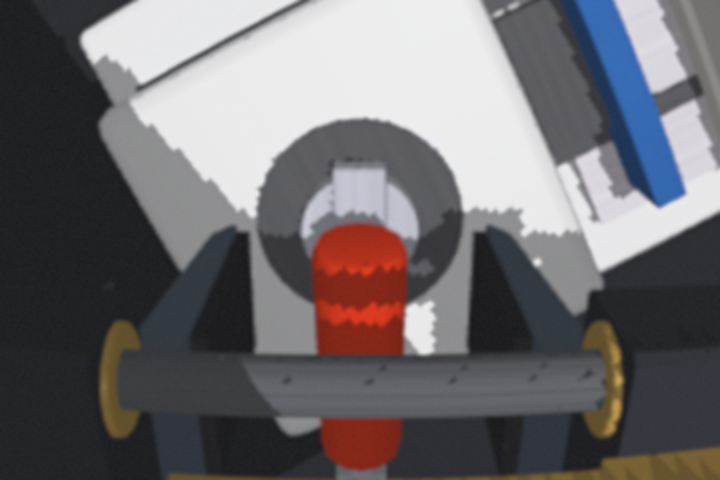

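The handle lies centred between the open fingers, at crop u of about 360 with the fingers at about 215 and 505. The arm is under it, and the dark hub collar is centred near crop (360,213).

```bash
python3 - <<'E'
from h import *
w=snapshot("wrist")
for z in(.095,.1):print(z,onz(w,320,256.5,z,True))
f=w["frame"]
for z in (.113,):print("armback",onz(w,140+358/2,150+165/2,z,True))
E
```

```text
0.095 [0.53385711 0.03816844 0.095     ]
0.1 [0.53245088 0.03915298 0.1       ]
armback [0.51855869 0.04838686 0.113     ]
```

Call:
drive_tool(commands=[-1, 0, 0, 0, 0, 0, 0, -1, 0, 0, 0, 0, 0, 0, -1, 0, 0, 0, 0, 0, 0, -1, 0, 0, 0, 0, 0, 0, -1, 0, 0, 0, 0, 0, 0, -1, 0, 0, 0, 0, 0, 0], grip_force=15)

```text
time_s: 3.7
position: [0.5443, 0.0296, 0.1136]
tool_rot: [[-0.816, 0.577, -0.0], [0.577, 0.816, -0.0], [0.0, -0.001, -1.0]]
force: [-1.2, -0.1, 1.3]
width: 0.0198
gripper_force: 15.0
```

Call:
drive_tool(commands=[-1, 0.04, -0.03, 0.4, 0, 0, 0, -1, 0.11, -0.08, 0.78, 0, 0, 0, -1, 0.2, -0.14, 1.15, 0, 0, 0, -1, 0.32, -0.22, 1.52, 0, 0, 0, -1, 0.46, -0.32, 1.87, 0, 0, 0, -1, 0.61, -0.43, 2.22, 0, 0, 0, -1, 0.8, -0.56, 2.54, 0, 0, 0, -1, 0.99, -0.7, 2.86, 0, 0, 0], grip_force=20)

```text
time_s: 4.37
position: [0.5532, 0.0233, 0.142]
tool_rot: [[-0.816, 0.578, -0.003], [0.578, 0.816, 0.001], [0.003, -0.001, -1.0]]
force: [-1.4, 3.4, -11.5]
width: 0.0197
gripper_force: 20.0
```

```bash
python3 - <<'E'
from h import *
w=snapshot("side");cv2.imwrite("pics/s3.png",cv2.resize(w["frame"][80:260,180:380],None,fx=3,fy=3))
s=read_state();print(np.round(s["position"],4),s["force"],s["wrist_torque"],s["width"])
E
```

```text
[0.5537 0.023  0.1426] [-2.19228271  2.05260405 -9.42804733] [0.74967017 0.39588574 0.16271824] 0.01978661858617697
```

View pics/s3.png

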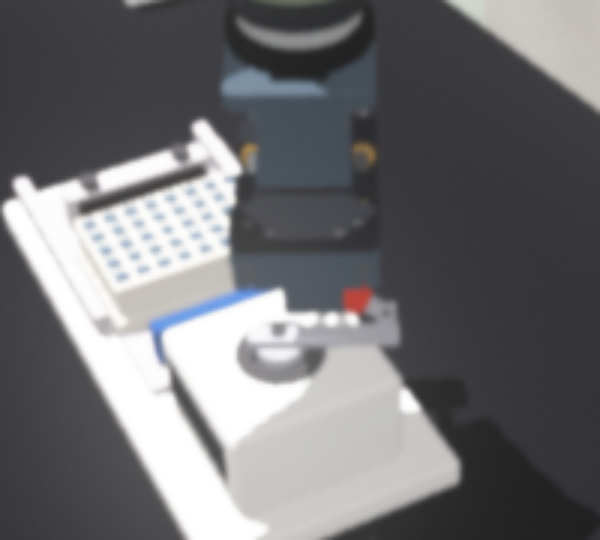

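The handle is lifting, with its red root showing above the arm at about (357,300). The arm itself hasn't moved. I'll carry on along the arc.

Call:
drive_tool(commands=[-1, 0.21, -0.15, 0.29, 0, 0, 0, -1, 0.45, -0.32, 0.56, 0, 0, 0, -1, 0.7, -0.5, 0.81, 0, 0, 0, -1, 0.96, -0.68, 1.04, 0, 0, 0, -1, 1.24, -0.88, 1.23, 0, 0, 0, -1, 1.53, -1.08, 1.41, 0, 0, 0, -1, 1.82, -1.29, 1.55, 0, 0, 0, -1, 2.13, -1.51, 1.68, 0, 0, 0, -1, 2.44, -1.73, 1.77, 0, 0, 0, -1, 2.76, -1.95, 1.83, 0, 0, 0, -1, 2.76, -1.95, 1.83, 0, 0, 0])

```text
time_s: 5.33
position: [0.5804, 0.0043, 0.1626]
tool_rot: [[-0.816, 0.578, -0.003], [0.578, 0.816, 0.002], [0.004, 0.0, -1.0]]
force: [-7.1, 5.5, 1.9]
width: 0.0196
gripper_force: 20.0
```

Call:
drive_tool(commands=[-1, 0.16, -0.11, 0.02, 0, 0, 0, -1, 0.32, -0.23, 0.03, 0, 0, 0, -1, 0.41, -0.29, 0.03, 0, 0, 0, -1, 0.41, -0.29, 0.03, 0, 0, 0])

```text
time_s: 5.67
position: [0.5841, 0.0017, 0.1635]
tool_rot: [[-0.816, 0.578, -0.003], [0.578, 0.816, 0.003], [0.004, 0.0, -1.0]]
force: [-9.1, 5.6, 5.4]
width: 0.0198
gripper_force: 20.0
```

Call:
drive_tool(commands=[-1, 0.08, -0.06, 0.0, 0, 0, 0, -1, 0.16, -0.12, 0.0, 0, 0, 0, -1, 0.16, -0.12, 0.0, 0, 0, 0])

```text
time_s: 5.92
position: [0.5857, 0.0005, 0.1637]
tool_rot: [[-0.816, 0.578, -0.003], [0.578, 0.816, 0.003], [0.004, 0.001, -1.0]]
force: [-9.7, 5.7, 6.0]
width: 0.0194
gripper_force: 20.0
```

Call:
drive_tool(commands=[-1, 0.12, -0.09, 0.0, 0, 0, 0, -1, 0.24, -0.17, 0.0, 0, 0, 0, -1, 0.24, -0.17, 0.0, 0, 0, 0])

```text
time_s: 6.17
position: [0.5884, -0.0013, 0.164]
tool_rot: [[-0.816, 0.578, -0.002], [0.578, 0.816, 0.002], [0.003, 0.001, -1.0]]
force: [-9.5, 5.8, 7.8]
width: 0.0194
gripper_force: 20.0
```

Call:
drive_tool(commands=[-1, 0.08, -0.06, 0.0, 0, 0, 0, -1, 0.16, -0.12, 0.0, 0, 0, 0, -1, 0.16, -0.12, 0.0, 0, 0, 0])

```text
time_s: 6.42
position: [0.5901, -0.0025, 0.1642]
tool_rot: [[-0.816, 0.578, -0.002], [0.578, 0.816, 0.002], [0.003, 0.001, -1.0]]
force: [-9.6, 5.3, 7.4]
width: 0.0193
gripper_force: 20.0
```

Call:
drive_tool(commands=[-1, 0.12, -0.09, 0.0, 0, 0, 0, -1, 0.24, -0.17, 0.0, 0, 0, 0, -1, 0.24, -0.17, 0.0, 0, 0, 0])

```text
time_s: 6.67
position: [0.5926, -0.0043, 0.1643]
tool_rot: [[-0.816, 0.578, -0.001], [0.578, 0.816, 0.002], [0.003, 0.001, -1.0]]
force: [-9.3, 5.7, 8.0]
width: 0.0192
gripper_force: 20.0
```

```bash
python3 - <<'E'
from h import *
s=read_state();print(np.round(s["position"],4),s["force"],s["wrist_torque"],s["width"])
im=[]
for n in("side","scene"):
    w=snapshot(n);f=w["frame"];u,v=(290,175) if n=="side" else (365,215)
    im.append(cv2.resize(f[v-50:v+50,u-40:u+40],None,fx=5,fy=5,interpolation=cv2.INTER_CUBIC))
cv2.imwrite("pics/m4.png",np.hstack(im))
E
```

```text
[ 0.5926 -0.0043  0.1643] [-9.30585076  5.74983174  7.98403818] [ 1.19955159  1.72720217 -0.01609935] 0.01924361807716174
```

View pics/m4.png

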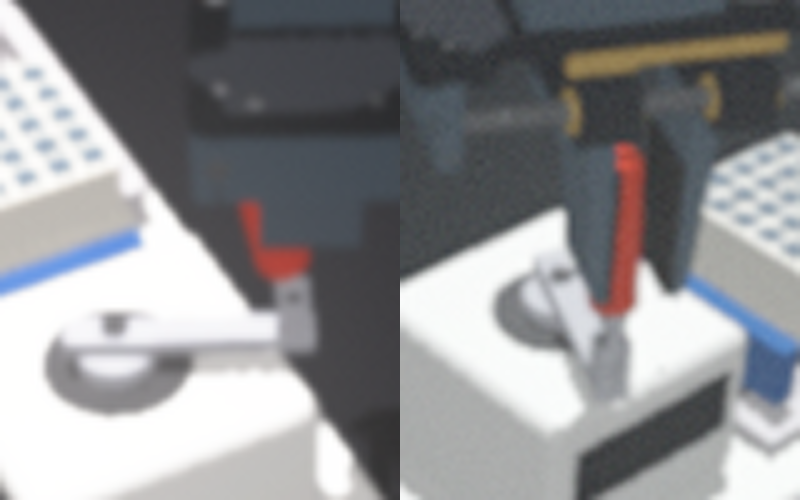

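The handle is still leaning a little towards the hub: in the side crop its root is at (290,262) and its visible upper edge is at (243,205). The pads may be sliding along it, so I'll compute the lean from the scene view, in the plane of the arm.

```bash
cat >> h.py <<'E'
def lean(hub,a):
    s=snapshot("scene");f=s["frame"];h,sa,v=cv2.split(cv2.cvtColor(f,cv2.COLOR_BGR2HSV))
    m=(((h<8)|(h>172))&(sa>130)&(v>60)).astype(np.uint8)
    k,l,st,ce=cv2.connectedComponentsWithStats(m);i=1+np.argmax(st[1:,4])
    yx=np.argwhere(l==i);n=np.array([-a[1],a[0],0]);H=np.array([*hub,0])
    for lo,hi in((0,.15),(.4,.6),(.85,1)):
        r=np.quantile(yx[:,0],[lo,hi]);p=yx[(yx[:,0]>=r[0])&(yx[:,0]<=r[1])].mean(0)
        c,d=ray(s,p[1],p[0]);P=c+d*(n@(H-c))/(n@d);print(p[::-1].round(1),"along a %.4f z %.4f"%((P-H)[:2]@a,P[2]))
E
python3 - <<'E'
from h import *
lean((.5345,.0375),np.array([.8165,-.577]))
E
```

```text
[370.5 196.9] along a 0.0689 z 0.2098
[370.5 209.5] along a 0.0751 z 0.1869
[368.7 223.6] along a 0.0730 z 0.1539
```

```bash
cat >> h.py <<'E'
def lean2(hub,a):
    s=snapshot("side");f=s["frame"];h,sa,v=cv2.split(cv2.cvtColor(f,cv2.COLOR_BGR2HSV))
    m=(((h<10)|(h>170))&(sa>110)&(v>50)).astype(np.uint8);m[:140]=0;m[230:]=0
    k,l,st,ce=cv2.connectedComponentsWithStats(m);i=1+np.argmax(st[1:,4])
    yx=np.argwhere(l==i);n=np.array([-a[1],a[0],0]);H=np.array([*hub,0])
    for y in np.unique(yx[:,0]):
        xs=yx[yx[:,0]==y,1];o=[]
        for x in (xs.min()-.5,xs.max()+.5):
            c,d=ray(s,x,y);P=c+d*(n@(H-c))/(n@d);o+=["%.4f %.4f"%((P-H)[:2]@a,P[2])]
        print(y,xs.min(),xs.max(),o)
E
python3 - <<'E'
from h import *
lean2((.5345,.0375),np.array([.8165,-.577]))
E
```

```text
166 298 301 ['0.0479 0.1670', '0.0548 0.1668']
167 298 301 ['0.0478 0.1647', '0.0548 0.1645']
168 298 301 ['0.0477 0.1624', '0.0547 0.1622']
169 299 301 ['0.0494 0.1600', '0.0547 0.1598']
170 299 301 ['0.0494 0.1576', '0.0546 0.1575']
171 299 301 ['0.0493 0.1553', '0.0546 0.1552']
172 300 301 ['0.0510 0.1529', '0.0545 0.1528']
173 300 301 ['0.0510 0.1505', '0.0545 0.1504']
174 300 302 ['0.0509 0.1482', '0.0562 0.1480']
175 300 311 ['0.0509 0.1458', '0.0721 0.1452']
176 301 311 ['0.0526 0.1433', '0.0721 0.1428']
177 301 311 ['0.0525 0.1409', '0.0721 0.1404']
178 301 310 ['0.0525 0.1385', '0.0703 0.1380']
179 302 309 ['0.0542 0.1361', '0.0685 0.1356']
180 303 306 ['0.0560 0.1336', '0.0631 0.1334']
```

Call:
drive_tool(commands=[0, 0, 0, 0, 0, 0, 0, 0, 0, 0, 0, 0, 0, 0, 0.2, 0, 0, 0, 0, 0, 0, 0.2, 0, 0, 0, 0, 0, 0, 0.2, 0, 0, 3, 0, 0, 0, 0.2, 0, 0, 6, 0, 0, 0, 0.2, 0, 0, 9, 0, 0, 0, 0.2, 0, 0, 10, 0, 0, 0, 0.2, 0, 0, 10, 0, 0, 0])

```text
time_s: 7.62
position: [0.596, -0.0057, 0.2642]
tool_rot: [[-0.816, 0.578, 0.008], [0.578, 0.816, -0.001], [-0.007, 0.004, -1.0]]
force: [-0.3, 0.7, -0.6]
width: 0.0548
gripper_force: 0.0
```

```bash
python3 - <<'E'
from h import *
s=read_state();print(np.round(s["position"],4),s["force"],s["wrist_torque"],s["width"])
lean2((.5345,.0375),np.array([.8165,-.577]))
w=snapshot("side");f=w["frame"];cv2.imwrite("pics/s5.png",cv2.resize(f[110:210,240:360],None,fx=5,fy=5,interpolation=cv2.INTER_CUBIC))
E
```

```text
[ 0.596  -0.0057  0.2642] [-0.26732298  0.66832848 -0.59657653] [ 0.11550843 -0.17744685  0.00369583] 0.054792228590857826
147 298 303 ['0.0489 0.2092', '0.0590 0.2090']
148 296 304 ['0.0455 0.2072', '0.0606 0.2068']
149 295 305 ['0.0438 0.2050', '0.0623 0.2046']
150 294 305 ['0.0420 0.2029', '0.0622 0.2024']
151 294 305 ['0.0419 0.2007', '0.0622 0.2002']
152 294 306 ['0.0419 0.1986', '0.0639 0.1980']
153 294 306 ['0.0418 0.1964', '0.0638 0.1958']
154 294 306 ['0.0417 0.1942', '0.0638 0.1936']
155 294 306 ['0.0417 0.1920', '0.0638 0.1914']
156 295 307 ['0.0433 0.1897', '0.0655 0.1891']
157 295 307 ['0.0432 0.1875', '0.0655 0.1869']
158 295 307 ['0.0432 0.1853', '0.0654 0.1847']
159 296 307 ['0.0448 0.1830', '0.0654 0.1824']
160 296 308 ['0.0448 0.1807', '0.0671 0.1801']
161 296 308 ['0.0447 0.1785', '0.0671 0.1779']
162 297 308 ['0.0464 0.1762', '0.0671 0.1756']
163 297 308 ['0.0463 0.1739', '0.0670 0.1733']
164 297 309 ['0.0462 0.1716', '0.0688 0.1710']
165 298 309 ['0.0479 0.1693', '0.0687 0.1687']
166 298 309 ['0.0479 0.1670', '0.0687 0.1664']
167 298 309 ['0.0478 0.1647', '0.0687 0.1641']
168 298 310 ['0.0477 0.1624', '0.0704 0.1617']
169 299 310 ['0.0494 0.1600', '0.0704 0.1594']
170 299 310 ['0.0494 0.1576', '0.0704 0.1571']
171 299 310 ['0.0493 0.1553', '0.0704 0.1547']
172 300 311 ['0.0510 0.1529', '0.0721 0.1523']
173 300 311 ['0.0510 0.1505', '0.0721 0.1499']
174 300 311 ['0.0509 0.1482', '0.0721 0.1476']
175 300 311 ['0.0509 0.1458', '0.0721 0.1452']
176 301 311 ['0.0526 0.1433', '0.0721 0.1428']
177 301 311 ['0.0525 0.1409', '0.0721 0.1404']
178 301 310 ['0.0525 0.1385', '0.0703 0.1380']
179 302 309 ['0.0542 0.1361', '0.0685 0.1356']
180 303 306 ['0.0560 0.1336', '0.0631 0.1334']
```

View pics/s5.png

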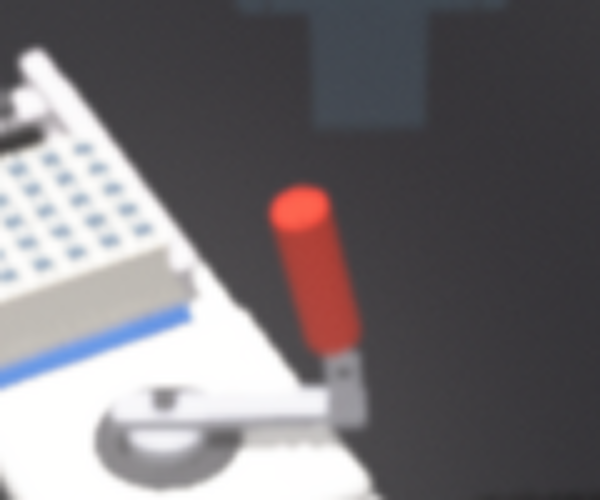

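The handle leans about 0.19 rad short of upright: in the crop its top is at (300,208) and its root at (335,340). The smooth grip slipped, so I'll push it from the hub side with shut fingers until it meets the stop.

Call:
drive_tool(commands=[-1, -1.5, 1.06, 0, 0, 0, 0, -1, -3, 2.12, 0, 0, 0, 0, -1, -4.6, 3.25, 0, 0, 0, 0, -1, -4.6, 3.25, 0, 0, 0, 0, -1, -4.6, 3.25, -3, 0, 0, 0, -1, -4.6, 3.25, -6, 0, 0, 0, -1, -4.6, 3.25, -8.8, 0, 0, 0, -1, -4.6, 3.25, -8.8, 0, 0, 0, -1, -4.6, 3.25, -8.8, 0, 0, 0])

```text
time_s: 8.47
position: [0.547, 0.0268, 0.1707]
tool_rot: [[-0.816, 0.578, -0.005], [0.578, 0.816, -0.0], [0.004, -0.003, -1.0]]
force: [0.4, -0.2, 0.3]
width: 0.0005
gripper_force: 0.0
```

Call:
drive_tool(commands=[-1, 0.3, -0.21, 0, 0, 0, 0, -1, 0.6, -0.42, 0, 0, 0, 0, -1, 0.9, -0.64, 0, 0, 0, 0, -1, 0.9, -0.64, 0, 0, 0, 0])

```text
time_s: 8.8
position: [0.5578, 0.0208, 0.1742]
tool_rot: [[-0.816, 0.578, 0.002], [0.578, 0.816, 0.001], [-0.001, 0.002, -1.0]]
force: [-1.6, 2.0, 2.3]
width: 0.0008
gripper_force: 1.5
```

Call:
drive_tool(commands=[-1, 0.16, -0.115, 0, 0, 0, 0, -1, 0.32, -0.23, 0, 0, 0, 0, -1, 0.32, -0.23, 0, 0, 0, 0])

```text
time_s: 9.05
position: [0.5605, 0.0185, 0.1733]
tool_rot: [[-0.816, 0.578, 0.001], [0.578, 0.816, 0.0], [-0.0, 0.001, -1.0]]
force: [-3.3, 2.3, 3.2]
width: 0.0001
gripper_force: 2.2
```

Call:
drive_tool(commands=[-1, 0.16, -0.115, 0, 0, 0, 0, -1, 0.32, -0.23, 0, 0, 0, 0, -1, 0.32, -0.23, 0, 0, 0, 0])

```text
time_s: 9.3
position: [0.5638, 0.016, 0.1729]
tool_rot: [[-0.816, 0.578, 0.0], [0.578, 0.816, 0.0], [-0.0, 0.0, -1.0]]
force: [-2.8, 2.4, 2.3]
width: 0.0003
gripper_force: 2.0
```

Call:
drive_tool(commands=[-1, 0.16, -0.115, 0, 0, 0, 0, -1, 0.25, -0.175, 0, 0, 0, 0, -1, 0.25, -0.175, 0, 0, 0, 0])

```text
time_s: 9.55
position: [0.5658, 0.0145, 0.1727]
tool_rot: [[-0.816, 0.578, -0.001], [0.578, 0.816, 0.001], [0.001, 0.0, -1.0]]
force: [-4.0, 3.7, 4.3]
width: 0.0004
gripper_force: 2.7
```

Call:
drive_tool(commands=[-1, 0.08, -0.06, 0, 0, 0, 0, -1, 0.16, -0.115, 0, 0, 0, 0, -1, 0.16, -0.115, 0, 0, 0, 0])

```text
time_s: 9.8
position: [0.566, 0.0144, 0.1728]
tool_rot: [[-0.816, 0.578, -0.004], [0.578, 0.816, 0.003], [0.005, -0.0, -1.0]]
force: [-7.3, 5.5, 6.4]
width: 0.0005
gripper_force: 4.9
```

Call:
drive_tool(commands=[-1, 0.16, -0.115, 0, 0, 0, 0, -1, 0.24, -0.17, 0, 0, 0, 0, -1, 0.24, -0.17, 0, 0, 0, 0])

```text
time_s: 10.05
position: [0.5662, 0.0143, 0.1728]
tool_rot: [[-0.816, 0.578, -0.009], [0.578, 0.816, 0.006], [0.01, -0.0, -1.0]]
force: [-13.2, 10.4, 9.5]
width: 0.0006
gripper_force: 8.0
```

```bash
python3 - <<'E'
from h import *
s=read_state();print(np.round(s["position"],4),s["force"])
lean2((.5345,.0375),np.array([.8165,-.577]))
E
```

```text
[0.5662 0.0143 0.1728] [-13.15615838  10.37304481   9.48966869]
161 305 312 ['0.0602 0.1781', '0.0740 0.1777']
162 304 313 ['0.0584 0.1758', '0.0757 0.1754']
163 303 313 ['0.0567 0.1736', '0.0757 0.1731']
164 303 314 ['0.0566 0.1713', '0.0774 0.1708']
165 303 313 ['0.0566 0.1690', '0.0757 0.1685']
166 303 313 ['0.0565 0.1667', '0.0757 0.1662']
167 303 313 ['0.0565 0.1644', '0.0757 0.1639']
168 303 313 ['0.0565 0.1621', '0.0757 0.1616']
169 303 314 ['0.0564 0.1598', '0.0774 0.1592']
170 303 313 ['0.0564 0.1574', '0.0757 0.1569']
171 303 313 ['0.0563 0.1551', '0.0757 0.1546']
172 303 313 ['0.0563 0.1527', '0.0757 0.1522']
173 303 313 ['0.0563 0.1504', '0.0756 0.1498']
174 303 313 ['0.0562 0.1480', '0.0756 0.1475']
175 303 313 ['0.0562 0.1456', '0.0756 0.1451']
176 303 313 ['0.0561 0.1432', '0.0756 0.1427']
177 303 313 ['0.0561 0.1408', '0.0756 0.1403']
178 304 313 ['0.0578 0.1384', '0.0756 0.1379']
179 304 312 ['0.0578 0.1360', '0.0738 0.1355']
```

The handle is now vertical: its edges sit at a constant 0.056 and 0.076 m from the axis at every height, and the force climbed with no further motion, so it's on its stop. I'll back off, go over the top and take it from above.

Call:
drive_tool(commands=[-1, -0.5, 0.35, 0, 0, 0, 0, -1, -0.9, 0.64, 0, 0, 0, 0, -1, -0.9, 0.64, 3, 0, 0, 0, 0, -0.9, 0.64, 6, 0, 0, 0, 0, 0.5, -0.35, 6.2, 0, 0, 0, 0, 1.9, -1.34, 6.2, 0, 0, 0, 0, 1.9, -1.34, 6.2, 0, 0, 0, 0, 1.9, -1.34, 6.2, 0, 0, 0])

```text
time_s: 10.77
position: [0.5895, -0.0027, 0.234]
tool_rot: [[-0.816, 0.579, -0.0], [0.578, 0.816, -0.001], [-0.0, -0.001, -1.0]]
force: [-1.4, -0.1, -0.5]
width: 0.0312
gripper_force: 0.0
```

```bash
python3 - <<'E'
from h import *
w=snapshot("wrist");f=w["frame"]
s=read_state();p=s["position"];R=np.array(s["tool_rot"]);print(np.round(p,4),s["width"],s["force"],np.round(s["joints"],3))
h,sa,v=cv2.split(cv2.cvtColor(f,cv2.COLOR_BGR2HSV));m=(((h<8)|(h>172))&(sa>130)&(v>60)).astype(np.uint8)
k,l,st,ce=cv2.connectedComponentsWithStats(m);i=1+np.argmax(st[1:,4]);print(st[i],ce[i])
# machine axes from blue jaw line at top z=.064 and side view of handle
mb=((h>100)&(h<125)&(sa>150)&(v>60)).astype(np.uint8)
k,l,st,ce=cv2.connectedComponentsWithStats(mb)
for i in range(1,k):
    if st[i,4]>150:
        r=cv2.minAreaRect(np.argwhere(l==i)[:,::-1].astype(np.float32));b=cv2.boxPoints(r);print(r,[onz(w,*q,.064,True).round(4)[:2].tolist() for q in b])
cv2.imwrite("pics/w6.png",f)
E
```

```text
[ 0.5888 -0.0022  0.2339] 0.035089641761622534 [-0.75215844 -0.36678101 -0.39861355] [-0.023  0.331  1.497 -0.     1.315 -0.977]
[ 304  229   35   56 1565] [321.07284345 257.59169329]
((405.68096923828125, 105.87582397460938), (107.88660430908203, 16.61847496032715), 64.29004669189453) [[0.4968, 0.124], [0.4985, 0.1398], [0.5981, 0.1254], [0.5958, 0.1092]]
((86.17073822021484, 295.0365905761719), (63.718894958496094, 22.64519500732422), 38.65980529785156) [[0.4639, -0.311], [0.4622, -0.2721], [0.5366, -0.2479], [0.5417, -0.2848]]
```

View pics/w6.png

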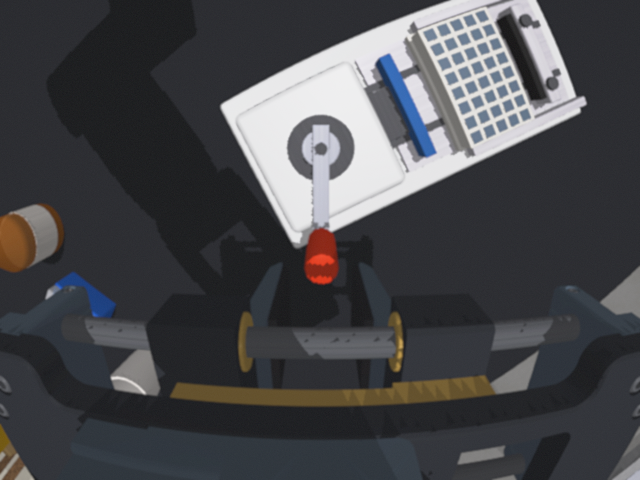

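The arm runs straight along u≈321, from the hub centre at (321,149) to the red handle at (321,230–284), which is centred between the fingers at 265 and 378. The black pad's near face runs from about (498,17) to (537,100).

```bash
python3 - <<'E'
from h import *
w=snapshot("wrist")
H=onz(w,321,149,.113,True);print("hub",H)
print("arm end",onz(w,320.5,225,.113,True),"tip",onz(w,321,269,.205,True))
y=np.array([.15,.988]);y/=np.linalg.norm(y)
for p in((498,17),(518,58),(537,100)):
    P=onz(w,*p,.062,True);d=(P-H)[:2]@y;print(P.round(4),d,(d-.1705)/.025)
E
```

```text
hub [0.53366171 0.03778233 0.113     ]
arm end [0.58327554 0.0021331  0.113     ] tip [5.86002892e-01 4.71295938e-04 2.05000000e-01]
[0.5199 0.2627 0.062 ] 0.22030023905019092 1.9920095620076361
[0.5655 0.2567 0.062 ] 0.2212412686343741 2.0296507453749633
[0.6123 0.252  0.062 ] 0.2235596462017937 2.122385848071747
```

Call:
drive_tool(commands=[0, 0, 0, -3, 0, 0, 0, 0, 0, 0, -6, 0, 0, 0, 0, 0, 0, -8.7, 0, 0, 0, 0, 0, 0, -8.7, 0, 0, 0, -0.5, 0, 0, -8.7, 0, 0, 0, -0.5, 0, 0, -8.7, 0, 0, 0, -0.5, 0, 0, -8.7, 0, 0, 0, -0.5, 0, 0, -8.7, 0, 0, 0], grip_force=40)

```text
time_s: 11.53
position: [0.5901, -0.0018, 0.1498]
tool_rot: [[-0.816, 0.578, 0.004], [0.578, 0.816, -0.0], [-0.003, 0.002, -1.0]]
force: [-0.5, 0.3, 1.0]
width: 0.0237
gripper_force: 0.0
```

```bash
cat >> h.py <<'E'
HUB=np.array([.534,.0378])
def arc(P0,steps,r=.0655,a0=None):
    # P0 commanded xy now, tool x angle-180 = arm angle; print shift cm and rz
    if a0 is None: a0=np.arctan2(*(P0-HUB)[::-1])
    for f in steps:
        p=HUB+r*np.array([np.cos(a0-f),np.sin(a0-f)]);d=(p-P0)*100;print("%.2f %.2f %.2f"%(d[0],d[1],-f))
E
python3 - <<'E'
from h import *
s=read_state();print(s["position"],s["width"])
arc(np.array([.5897,-.0018]),np.arange(1,13)*.08)
E
```

```text
[ 0.59007629 -0.00182506  0.14977702] 0.02365008428694303
-0.55 -0.25 -0.08
-0.90 -0.64 -0.16
-1.29 -1.00 -0.24
-1.70 -1.32 -0.32
-2.13 -1.61 -0.40
-2.59 -1.87 -0.48
-3.06 -2.09 -0.56
-3.55 -2.27 -0.64
-4.06 -2.41 -0.72
-4.57 -2.51 -0.80
-5.09 -2.57 -0.88
-5.62 -2.59 -0.96
```

Call:
drive_tool(commands=[-0.5, -0.55, -0.25, 0, 0, 0, -0.08, -0.5, -0.9, -0.64, 0, 0, 0, -0.16, -0.5, -1.29, -1.0, 0, 0, 0, -0.24, -0.5, -1.29, -1.0, 0, 0, 0, -0.24])

```text
time_s: 11.87
position: [0.5791, -0.0115, 0.1497]
tool_rot: [[-0.653, 0.757, 0.009], [0.757, 0.653, 0.001], [-0.005, 0.007, -1.0]]
force: [5.8, 1.4, -3.2]
width: 0.0228
gripper_force: 2.5
```

Call:
drive_tool(commands=[-0.5, -0.41, -0.32, 0, 0, 0, -0.08, -0.5, -0.84, -0.61, 0, 0, 0, -0.16, -0.5, -1.3, -0.87, 0, 0, 0, -0.24, -0.5, -1.77, -1.09, 0, 0, 0, -0.32, -0.5, -2.26, -1.27, 0, 0, 0, -0.4, -0.5, -2.77, -1.41, 0, 0, 0, -0.48, -0.5, -3.28, -1.51, 0, 0, 0, -0.56, -0.5, -3.8, -1.57, 0, 0, 0, -0.64, -0.5, -4.33, -1.59, 0, 0, 0, -0.72, -0.5, -4.33, -1.59, 0, 0, 0, -0.72])

```text
time_s: 12.7
position: [0.5358, -0.0289, 0.1497]
tool_rot: [[0.008, 1.0, 0.009], [1.0, -0.008, -0.002], [-0.002, 0.009, -1.0]]
force: [4.5, -2.8, -1.3]
width: 0.0229
gripper_force: 2.5
```

```bash
python3 - <<'E'
from h import *
s=read_state();p=np.array(s["position"]);print(p,s["width"],s["force"],s["wrist_torque"],s["joints"])
R=np.array(s["tool_rot"]);al=np.arctan2(-R[1,0],-R[0,0]);d=p[:2]-HUB
print("tool arm ang",al,"pos ang",np.arctan2(d[1],d[0]),"r",np.hypot(*d))
w=snapshot("side");f=w["frame"];h,sa,v=cv2.split(cv2.cvtColor(f,cv2.COLOR_BGR2HSV))
m=(((h<10)|(h>170))&(sa>110)&(v>50)).astype(np.uint8);m[:130]=0;m[260:]=0;yx=np.argwhere(m)
for y in np.unique(yx[:,0])[::3]: xs=yx[yx[:,0]==y,1];print(y,xs.min(),xs.max())
P0=np.array([.5336,-.0277]);arc(P0,np.arange(1,11)*.06)
E
```

```text
[ 0.53584263 -0.02887652  0.14974023] 0.02285148267612765 [ 4.53433518 -2.81288803 -1.297609  ] [-0.40005043 -0.80940065  0.0345653 ] [-0.07430485  0.3052877   1.7579315  -0.00175925  1.06917057 -0.06580928]
tool arm ang -1.5784628267940481 pos ang -1.5431679915804202 r 0.06670197527045513
170 298 298
173 298 299
176 295 299
179 292 299
182 292 299
185 292 299
188 293 299
191 293 299
194 293 298
197 293 298
200 293 295
-0.39 0.01 -0.06
-0.78 0.05 -0.12
-1.17 0.11 -0.18
-1.56 0.20 -0.24
-1.93 0.30 -0.30
-2.30 0.43 -0.36
-2.67 0.59 -0.42
-3.02 0.76 -0.48
-3.36 0.95 -0.54
-3.69 1.17 -0.60
```

Call:
drive_tool(commands=[-0.5, -0.39, 0.01, 0, 0, 0, -0.06, -0.5, -0.78, 0.05, 0, 0, 0, -0.12, -0.5, -1.17, 0.11, 0, 0, 0, -0.18, -0.5, -1.56, 0.2, 0, 0, 0, -0.24, -0.5, -1.93, 0.3, 0, 0, 0, -0.3, -0.5, -2.3, 0.43, 0, 0, 0, -0.36, -0.5, -2.67, 0.59, 0, 0, 0, -0.42, -0.5, -3.02, 0.76, 0, 0, 0, -0.48, -0.5, -3.36, 0.95, 0, 0, 0, -0.54, -0.5, -3.69, 1.17, 0, 0, 0, -0.6, -0.5, -3.69, 1.17, 0, 0, 0, -0.6])

```text
time_s: 13.67
position: [0.4985, -0.018, 0.1497]
tool_rot: [[0.57, 0.822, 0.008], [0.822, -0.57, -0.004], [0.001, 0.009, -1.0]]
force: [3.5, -7.5, -1.9]
width: 0.0229
gripper_force: 3.3
```

```bash
cat >> h.py <<'E'
def tang():
    s=read_state();p=np.array(s["position"]);f=np.array(s["force"]);R=np.array(s["tool_rot"])
    al=np.arctan2(-R[1,0],-R[0,0]);d=p[:2]-HUB;r=np.hypot(*d);e=d/r;t=np.array([e[1],-e[0]])
    print("t",round(s["time_s"],2),"pos",p.round(4),"tool",round(al,3),"ang",round(np.arctan2(d[1],d[0]),3),"r",r.round(4),"resist",round(-f[:2]@t,2),"rad",round(f[:2]@e,2),"fz",round(f[2],2),"w",round(s["width"],4),s["gripper_force"])
E
python3 - <<'E'
from h import *
tang()
P0=np.array([.5336-.0369,-.0277+.0117]);arc(P0,np.arange(1,11)*.04)
w=snapshot("wrist");cv2.imwrite("pics/w7.png",w["frame"])
E
```

```text
t 13.67 pos [ 0.4985 -0.018   0.1497] tool -2.177 ang -2.138 r 0.0661 resist 7.0 rad 4.42 fz -1.91 w 0.0229 3.268839195370674
-0.21 0.15 -0.04
-0.42 0.31 -0.08
-0.62 0.48 -0.12
-0.81 0.66 -0.16
-1.00 0.85 -0.20
-1.17 1.04 -0.24
-1.34 1.24 -0.28
-1.51 1.44 -0.32
-1.66 1.66 -0.36
-1.80 1.88 -0.40
```

View pics/w7.png

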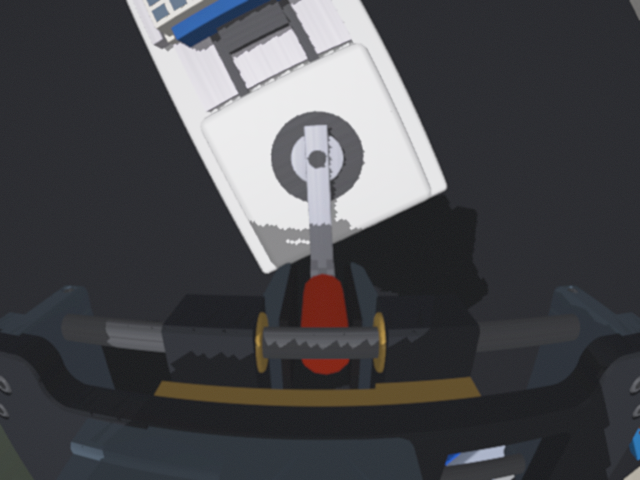

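The handle is still upright between the fingers at (325,320), the arm runs back to the hub at (317,158), and the jaw is up at the plate. Free turning reads about 7 N. I'll go on in small steps with a slight outward bias.

```bash
python3 - <<'E'
from h import *
P0=np.array([.4967,-.0160])
a0=np.arctan2(*(P0-HUB)[::-1])
for i in range(1,25): arc(P0,[i*.04],min(.0655+i*.0005,.0685),a0)
E
```

```text
-0.24 0.11 -0.04
-0.48 0.24 -0.08
-0.72 0.37 -0.12
-0.95 0.52 -0.16
-1.18 0.67 -0.20
-1.40 0.84 -0.24
-1.58 1.05 -0.28
-1.75 1.26 -0.32
-1.91 1.49 -0.36
-2.06 1.71 -0.40
-2.20 1.95 -0.44
-2.33 2.19 -0.48
-2.45 2.43 -0.52
-2.57 2.68 -0.56
-2.67 2.94 -0.60
-2.76 3.20 -0.64
-2.84 3.46 -0.68
-2.92 3.72 -0.72
-2.98 3.99 -0.76
-3.03 4.26 -0.80
-3.07 4.53 -0.84
-3.10 4.80 -0.88
-3.11 5.07 -0.92
-3.12 5.35 -0.96
```

Call:
drive_tool(commands=[-0.5, -0.24, 0.11, 0, 0, 0, -0.04, -0.5, -0.48, 0.24, 0, 0, 0, -0.08, -0.5, -0.72, 0.37, 0, 0, 0, -0.12, -0.5, -0.95, 0.52, 0, 0, 0, -0.16])

```text
time_s: 14.05
position: [0.4906, -0.0118, 0.1498]
tool_rot: [[0.694, 0.72, 0.011], [0.72, -0.694, -0.002], [0.006, 0.009, -1.0]]
force: [8.3, -2.1, -3.3]
width: 0.0228
gripper_force: 3.6
```

```bash
python3 -c "
from h import *
tang()"
```

```text
t 14.05 pos [ 0.4906 -0.0118  0.1498] tool -2.338 ang -2.29 r 0.0659 resist 7.65 rad -3.92 fz -3.33 w 0.0228 3.577107712626457
```

Call:
drive_tool(commands=[-0.5, -0.23, 0.15, 0, 0, 0, -0.04, -0.5, -0.45, 0.32, 0, 0, 0, -0.08, -0.5, -0.63, 0.53, 0, 0, 0, -0.12])

```text
time_s: 14.3
position: [0.4845, -0.0064, 0.1499]
tool_rot: [[0.775, 0.632, 0.011], [0.632, -0.775, -0.002], [0.007, 0.009, -1.0]]
force: [8.0, -3.0, -3.1]
width: 0.0229
gripper_force: 3.5
```

```bash
python3 -c "
from h import *
tang()"
```

```text
t 14.3 pos [ 0.4845 -0.0064  0.1499] tool -2.457 ang -2.413 r 0.0663 resist 7.53 rad -3.99 fz -3.13 w 0.0229 3.5420291125774384
```

Call:
drive_tool(commands=[-0.5, -0.08, 0.1, 0, 0, 0, -0.02, -0.5, -0.17, 0.21, 0, 0, 0, -0.04, -0.5, -0.25, 0.32, 0, 0, 0, -0.06])

```text
time_s: 14.55
position: [0.482, -0.0033, 0.1499]
tool_rot: [[0.811, 0.585, 0.011], [0.585, -0.811, -0.002], [0.008, 0.008, -1.0]]
force: [6.5, -3.9, -2.3]
width: 0.0228
gripper_force: 3.5
```

```bash
python3 -c "
from h import *
tang()"
```

```text
t 14.55 pos [ 0.482  -0.0033  0.1499] tool -2.516 ang -2.474 r 0.0663 resist 7.12 rad -2.67 fz -2.26 w 0.0228 3.4713131189346313
```

Call:
drive_tool(commands=[-0.5, -0.08, 0.12, 0, 0, 0, -0.02, -0.5, -0.16, 0.23, 0, 0, 0, -0.04, -0.5, -0.23, 0.34, 0, 0, 0, -0.06])

```text
time_s: 14.8
position: [0.4796, 0.0, 0.1499]
tool_rot: [[0.844, 0.536, 0.011], [0.536, -0.844, -0.002], [0.008, 0.008, -1.0]]
force: [6.9, -4.7, -2.4]
width: 0.023
gripper_force: 3.5
```

```bash
python3 -c "
from h import *
tang()"
```

```text
t 14.8 pos [0.4796 0.     0.1499] tool -2.576 ang -2.535 r 0.0662 resist 7.8 rad -3.0 fz -2.39 w 0.023 3.4637144207954407
```

Call:
drive_tool(commands=[-0.5, -0.07, 0.12, 0, 0, 0, -0.02, -0.5, -0.14, 0.24, 0, 0, 0, -0.04, -0.5, -0.2, 0.36, 0, 0, 0, -0.06])

```text
time_s: 15.05
position: [0.4774, 0.0035, 0.1499]
tool_rot: [[0.875, 0.484, 0.01], [0.484, -0.875, -0.003], [0.008, 0.007, -1.0]]
force: [6.3, -5.1, -3.0]
width: 0.0227
gripper_force: 3.5
```

```bash
python3 -c "
from h import *
tang()"
```

```text
t 15.05 pos [0.4774 0.0035 0.1499] tool -2.636 ang -2.596 r 0.0661 resist 7.61 rad -2.8 fz -3.01 w 0.0227 3.5196885466575623
```

Call:
drive_tool(commands=[-0.5, -0.06, 0.12, 0, 0, 0, -0.02, -0.5, -0.13, 0.24, 0, 0, 0, -0.04, -0.5, -0.19, 0.36, 0, 0, 0, -0.06])

```text
time_s: 15.3
position: [0.4757, 0.0069, 0.1499]
tool_rot: [[0.902, 0.431, 0.011], [0.431, -0.902, -0.003], [0.008, 0.007, -1.0]]
force: [7.5, -6.7, -1.9]
width: 0.0231
gripper_force: 4.2
```

```bash
python3 -c "
from h import *
tang()"
```

```text
t 15.3 pos [0.4757 0.0069 0.1499] tool -2.696 ang -2.654 r 0.066 resist 9.46 rad -3.51 fz -1.86 w 0.0231 4.153295159339905
```

Call:
drive_tool(commands=[-0.5, -0.06, 0.13, 0, 0, 0, -0.02, -0.5, -0.12, 0.25, 0, 0, 0, -0.04, -0.5, -0.17, 0.38, 0, 0, 0, -0.06])

```text
time_s: 15.55
position: [0.4744, 0.0098, 0.1499]
tool_rot: [[0.926, 0.377, 0.012], [0.377, -0.926, -0.005], [0.009, 0.009, -1.0]]
force: [9.3, -8.6, -3.0]
width: 0.0228
gripper_force: 5.8
```

```bash
python3 -c "
from h import *
tang()"
```

```text
t 15.55 pos [0.4744 0.0098 0.1499] tool -2.755 ang -2.702 r 0.0658 resist 11.77 rad -4.71 fz -3.02 w 0.0228 5.772805362939835
```

The load is coming on: 11.8 N against about 7.5 N free. I need about 13.5 N.

Call:
drive_tool(commands=[-0.5, -0.04, 0.1, 0, 0, 0, -0.015, -0.5, -0.08, 0.2, 0, 0, 0, -0.03, -0.5, -0.08, 0.2, 0, 0, 0, -0.03])

```text
time_s: 15.8
position: [0.4738, 0.0114, 0.1499]
tool_rot: [[0.937, 0.35, 0.012], [0.35, -0.937, -0.006], [0.009, 0.01, -1.0]]
force: [8.0, -10.1, -2.9]
width: 0.0226
gripper_force: 6.0
```

```bash
python3 -c "
from h import *
tang()"
```

```text
t 15.8 pos [0.4738 0.0114 0.1499] tool -2.784 ang -2.728 r 0.0657 resist 12.44 rad -3.28 fz -2.92 w 0.0226 6.040843427181244
```

Call:
drive_tool(commands=[-0.5, -0.02, 0.05, 0, 0, 0, -0.01, -0.5, -0.04, 0.1, 0, 0, 0, -0.015])

```text
time_s: 15.97
position: [0.4736, 0.012, 0.1499]
tool_rot: [[0.942, 0.336, 0.012], [0.336, -0.942, -0.006], [0.01, 0.01, -1.0]]
force: [9.3, -11.6, -4.8]
width: 0.0226
gripper_force: 6.9
```

```bash
python3 -c "
from h import *
tang()"
```

```text
t 15.97 pos [0.4736 0.012  0.1499] tool -2.799 ang -2.737 r 0.0657 resist 14.33 rad -3.98 fz -4.77 w 0.0226 6.935848295688629
```

The load is about 6.8 N over free turning, roughly 18 N at the jaw. I'll release and rise.

Call:
drive_tool(commands=[-0.1, 0, 0, 0, 0, 0, 0, 0, 0, 0, 0, 0, 0, 0, 0.1, 0, 0, 0, 0, 0, 0, 0.1, 0, 0, 0, 0, 0, 0, 0.1, 0, 0, 0, 0, 0, 0, 0.1, 0, 0, 3, 0, 0, 0, 0.1, 0, 0, 6, 0, 0, 0, 0.1, 0, 0, 9, 0, 0, 0, 0.1, 0, 0, 12, 0, 0, 0, 0.1, 0, 0, 12, 0, 0, 0, 0.1, 0, 0, 12, 0, 0, 0])

```text
time_s: 16.88
position: [0.4692, 0.0152, 0.2695]
tool_rot: [[0.942, 0.334, 0.004], [0.334, -0.942, 0.0], [0.004, 0.001, -1.0]]
force: [-0.2, -0.2, -0.3]
width: 0.0506
gripper_force: 0.0
```

```bash
python3 - <<'E'
from h import *
tang()
S={n:snapshot(n) for n in("side","scene")};E={}
for n,s in S.items():
    h,sa,v=cv2.split(cv2.cvtColor(s["frame"],cv2.COLOR_BGR2HSV));m=(((h<10)|(h>170))&(sa>110)&(v>50)).astype(np.uint8)
    k,l,st,ce=cv2.connectedComponentsWithStats(m)
    i=[i for i in range(1,k) if st[i,4]>80 and 230<ce[i][0]<400 and 130<ce[i][1]<260];print(n,[(st[j],ce[j].round(1)) for j in i])
    yx=np.argwhere(l==max(i,key=lambda j:st[j,4]));y0,y1=yx[:,0].min(),yx[:,0].max()
    E[n]=[yx[(yx[:,0]>=y0+a)&(yx[:,0]<=y0+b)].mean(0)[::-1] for a,b in((3,7),(y1-y0-7,y1-y0-3))]
for k in(0,1): print(tri(ray(S["side"],*E["side"][k]),ray(S["scene"],*E["scene"][k])))
w=snapshot("wrist");f=w["frame"];h,sa,v=cv2.split(cv2.cvtColor(f,cv2.COLOR_BGR2HSV))
m=((h>100)&(h<125)&(sa>150)&(v>60)).astype(np.uint8);k,l,st,ce=cv2.connectedComponentsWithStats(m)
for i in range(1,k):
    if st[i,4]>150:
        b=cv2.boxPoints(cv2.minAreaRect(np.argwhere(l==i)[:,::-1].astype(np.float32)))
        print([(onz(w,*q,.064,True)[:2]-HUB)@np.array([.15,.988]) for q in b])
E
```

```text
t 16.88 pos [0.4692 0.0152 0.2695] tool -2.801 ang -2.806 r 0.0686 resist 0.12 rad 0.3 fz -0.32 w 0.0506 0.0
side [(array([242, 171,  14,  33, 316], dtype=int32), array([248.7, 186.1]))]
scene [(array([322, 173,  11,  31, 310], dtype=int32), array([326.8, 187.6]))]
(array([0.47566456, 0.01186472, 0.19591431]), np.float64(0.000610537274510825))
(array([0.47510597, 0.01102745, 0.14835892]), np.float64(0.002216523065557981))
[np.float64(0.14902469568587506), np.float64(0.14863293544590342), np.float64(0.12966615721132482), np.float64(0.1296149283543783)]
[np.float64(-0.26818560166925093), np.float64(-0.3156452683209169), np.float64(-0.3964275969468588), np.float64(-0.34105196921289893)]
[np.float64(-0.7383143016914997), np.float64(-0.8731609205317549), np.float64(-1.099838371759147), np.float64(-0.9116389949268718)]
```

```bash
python3 -c "
from plant import *
print(finish_job())"
```

```text
the job is handed in; nothing more can be done
None
```

The handle is upright on its stop, and I cranked clockwise until it felt 6.8 N above free turning (about 18 N at the jaw). The handle stayed upright after I let go, nothing else was touched, and the job is handed in; the verdict isn't known yet.

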